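# Swing the coffee dripper over the mug and lock it

### The arm

A 6-joint arm with a two-finger parallel gripper is mounted at the origin on a cart in front of the work surface, level with it; the furniture and walls round the work are solid. World frame = base frame: x ahead of the robot, y to its left, z up, the work surface at z = 0. Lengths are in m, angles in rad, forces in N, time in s.
With the tool pointing down it reaches from about 0.35 to 0.95 m from the base axis. Payload 17.4 kg.
Tool frame: the origin (TCP) lies midway between the tips of the shut fingers; the grasp point (between the pads) lies 19 mm behind it (robot.pinch_z is the distance from the TCP to the grasp point, in m); z points along the fingers, y is the line along which they close (so a half turn about z gives the same grasp; the last joint's range is limited). The gripper opens to 93 mm and grips with 3 to 60 N. Pads are 15 mm wide; open, the fingers measure 128 mm over their backs; the gripper's body (75 mm by 188 mm) begins 65 mm behind the grasp point.
Start: joints at [-1.368, 0.116, 1.442, -0, 1.584, -0.038], TCP at [0.161, -0.656, 0.219] pointing down, gripper open.
Joint ranges: [-2.83, 2.83], [-0.83, 2.19], [0.07, 2.5], [-1.14, 4.28], [0.01, 3], [-2.97, 2.97]. Speed limits (rad/s): [1.89, 1.89, 2.22, 3.14, 3.14, 3.14].

### API

Orientations are given as [roll, pitch, yaw] about the fixed x, y, z axes, in that order (R = Rz(yaw) Ry(pitch) Rx(roll)).
In Python, from plant import robot, probe_bus, grab_frame, get_calibration, finish_job gives the robot as it stands (robot), with the cameras as plain functions, the readings (probe_bus) and the job as plain functions.
- The arm moves only by the shell command python3 drive.py FILE, which reads ROWS from the file FILE. ROWS is a JSON list of rows, 1 to 8 of them, each of 7 numbers: dx, dy, dz in shares of 0.25 m (1.0 is 0.25 m), then a rotation vector rx, ry, rz in a scale on which 1.0 is pi rad, then the finger opening in m; each row shifts and turns the commanded pose from where the row before left it, along the tool's axes as they then stand; what a row does not reach is not made up. A row lasts 1/8 s, in which the tool goes at most 0.0625 m and 0.188 rad, less where a joint would pass 70% of its speed; a pose out of reach is approached as far as the arm can. The fingers move at their own pace and stop on an object; the grip force is fixed at half the most. Time passes only in rows, so rows that do not move let the fingers close. It prints the time, the measured TCP pose, the force, the opening and the grip force at its end. No shift or turn number may pass 1 either way. Input that does not fit is refused with a message, and nothing moves.
- probe_bus.sense(): the state, without advancing time (a new reading comes with each control period).
- grab_frame(name): name is "scene" or "top" or "wrist"; returns the picture (480x640x3 uint8, blue, green, red); there is no depth.
- get_calibration(name): a dict with "camera_matrix" (3x3 intrinsics, pixels), "R" (3x3) and "t" (3): a world point X has camera coordinates R X + t. Camera axes: x right, y down, z forward; pixel columns grow to the right and rows downward; lengths in m; the calibration is good to about 2 mm. A picture is of the moment at which its call begins: read the wrist's pose just before it. get_calibration takes no time and is no camera call; for the wrist camera it gives the pose at the moment of the call.
- finish_job(): hands the job in; it is judged then, once.
The state is a dict: "t": time; "joint_pos": joint angles; "joint_velocities": joint speeds; "tau": joint torques, N m; "tcp_pos": TCP position; "tcp_rot": TCP orientation; "contact_force": force on the tool from outside, world axes, zero at the start; "torque": the same for the moment, N m; "width": finger opening in m; "gripper_force": force on a finger pad.
Only numpy, scipy, OpenCV 4.12 (cv2) and the standard library are available. Lean on these libraries where they do the work, as an engineer would, in place of code of your own. Each camera call takes 0.05 s, during which the arm holds its last target. There are 200 camera calls.

### The job

Get the pour-over stand ready to top up the coffee in the mug: push its swing arm round with a fingertip until the white dripper is centred over the mug (not over the jar or the tin). Then push the black clamp lever on top of the post round to its stop to lock the arm there. Only push, with nothing picked up: the mug, jar and tin stay where they stand.

Things in the scene. Friction and masses are not known exactly. Their poses are not given: they have to be found in the camera images.
- stand: Steel coffee stand, fixed: round foot (diameter 110, 14 mm thick), upright post (diameter 20 mm), 201 mm tall with the lever. Origin: on the post's axis at worktop height; z up; its x axis (roughly away from the robot) is where the clamp lever points when locked. Swing arm and clamp lever both turn about the post's axis.
- swing_arm (a joint): Arm's angle, rad, -1.1 to 1.1, anticlockwise from above; at 0 it points along the stand's -x (roughly to the robot). Level steel bar 10 mm wide, z 138 to 162 mm, sides free 25 to 110 mm from the axis; hub diameter 36 mm. Needs about 2 N at 75 mm from the axis, stays where left. Starts at 0.30 to 0.42, between two of the things below.
- dripper_outlet (a point): Centre of the underside of the dripper, a white ceramic cone in a steel ring at the end of the swing arm, 170 mm from the post's axis, 115 mm above the worktop (it passes over the mug with 17 mm to spare). The cone's rim is 104 mm across at 190 mm above the worktop; its foot is 30 mm across.
- clamp_lever (a joint): Black lever's angle, rad, anticlockwise from above: 0 loose, along the stand's -y (roughly to the robot's right); 1.57 locked, at its stop, along the stand's +x. Starts at 0.1 to 0.45. Bar 8 mm wide, z 177 to 195 mm, 85 mm long from the axis; hub diameter 30 mm. Needs about 1.5 N at 55 mm, stays where left; it does not stiffen the arm.
- lever_end (a point): Centre of the round pad (diameter 16 mm) at the free end of the clamp lever, 77 mm from the post's axis, 186 mm above the worktop.
- mug: Cream mug with a handle, dark inside, standing loose under the dripper's path, in one of three places side by side; 82 mm diameter, 116 mm over the handle, 98 mm tall, 0.27 kg. Origin at the underside, 17 mm from the cup's axis towards the handle; the handle points along its -y axis, roughly towards the post or away from the robot.
- mug_mouth (a point): Centre of the mug's open mouth, on the cup's axis, 98 mm above the worktop; it lies 160 to 180 mm from the post's axis.
- jar: Glass jar with a black lid, diameter 65 mm, 86 mm tall, loose, beside the mug. Origin at the centre of the underside.
- tin: Low food tin, diameter 86 mm, 40 mm tall, loose, beside the mug. Origin at the centre of the underside.

How it is judged:
On the way, in this order (a step that is already met when the one before it is completed fails the run):
1. the dripper is brought to rest over the mug while the lever is still loose (horizontal distance between dripper_outlet and mug_mouth below 0.02 m and velocity of joint swing_arm between -0.05 and 0.05 rad/s and value of joint clamp_lever below 0.9 rad), for 0.3 s.
2. the clamp lever is pushed to its stop (value of joint clamp_lever above 1.45 rad), for 0.2 s.
At the end, for the whole second after the job is handed in: The dripper's outlet is at rest within 20 mm (horizontally) of the centre of the mug's mouth, the clamp lever is within 0.12 rad of its stop, the mug is upright, and mug, jar and tin are within 15 mm of where they stood (horizontal distance between dripper_outlet and mug_mouth below 0.02 m and value of joint clamp_lever above 1.45 rad and velocity of joint swing_arm between -0.02 and 0.02 rad/s and angle between mug's own z axis and vertical below 0.1 rad and distance of each of mug, jar, tin from where it was at the start of the episode below 0.015 m); the robot touches nothing.
It fails at once if the clamp lever is pushed most of the way to its stop (past 1.2 rad) while the dripper is not over the mug (value of joint clamp_lever above 1.2 rad and not (horizontal distance between dripper_outlet and mug_mouth below 0.02 m)).
It fails at once if the mug, jar or tin is lifted, knocked over or shifted by more than 15 mm (distance of any of mug, jar, tin from where it was at the start of the episode above 0.015 m).
It also fails if it takes over 51 s, if anything falls off the work surface, if the arm or the gripper's body presses on something with over 40 N, if the wrist force passes 120 N, or if a joint passes its speed limit or range.

## Working session

There is one attempt and no reset: what is moved stays moved. The work goes in short steps, Python scripts to look and compute and a shell command to move; the robot and the scene stay as the last step left them, time stands still between calls to the robot, and variables do not carry over. Pictures are saved under pics/ and viewed, at most 10 in all, crops included, and the job is handed in when it is done.

```bash
ls; mkdir -p pics
python3 - <<'E'
from plant import robot, probe_bus, grab_frame, get_calibration, finish_job
import cv2,numpy as np
s=probe_bus.sense();print(s['t'],s['tcp_pos'],s['tcp_rot'],s['width'])
for n in("scene","top"):
    cv2.imwrite(f"pics/{n}0.png",grab_frame(n)); c=get_calibration(n); print(n,c, -np.array(c['R']).T@c['t'])
E
```

```text
drive.py
pics
plant.py
0.0 [ 0.16093006 -0.65532422  0.21792794] [-3.14047359e+00 -6.71904126e-05  2.40817935e-01] 0.09285214937492872
scene {'camera_matrix': array([[448.16487077,   0.        , 314.45318407],
       [  0.        , 448.16487077, 233.98128116],
       [  0.        ,   0.        ,   1.        ]]), 'R': array([[-0.6210633 , -0.78371529, -0.0084097 ],
       [-0.64332389,  0.51587883, -0.56568843],
       [ 0.44767706, -0.34591816, -0.82457618]]), 't': array([0.29139034, 0.45521145, 0.70576976])} [0.15786333 0.23767169 0.84191929]
top {'camera_matrix': array([[492.778163  ,   0.        , 319.12894854],
       [  0.        , 492.778163  , 240.28218131],
       [  0.        ,   0.        ,   1.        ]]), 'R': array([[ 0.02592598, -0.99957456, -0.01336164],
       [-0.989929  , -0.02381042, -0.13954795],
       [ 0.13917043,  0.01684499, -0.99012516]]), 't': array([-0.06998887,  0.58527444,  0.90456666])} [ 0.45530574 -0.07126088  0.9763729 ]
```

View pics/top0.png

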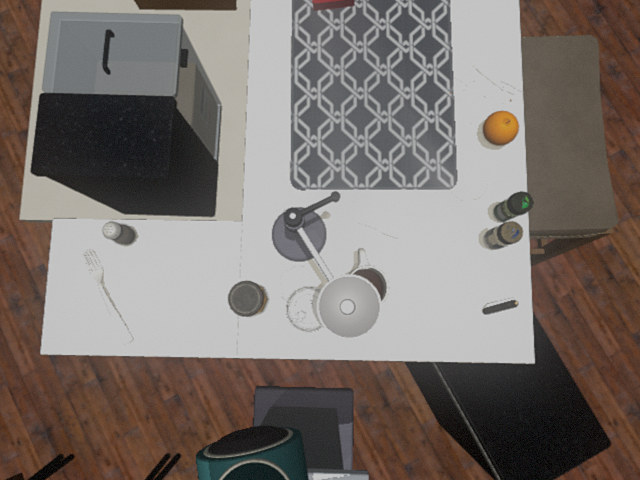

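View pics/scene0.png

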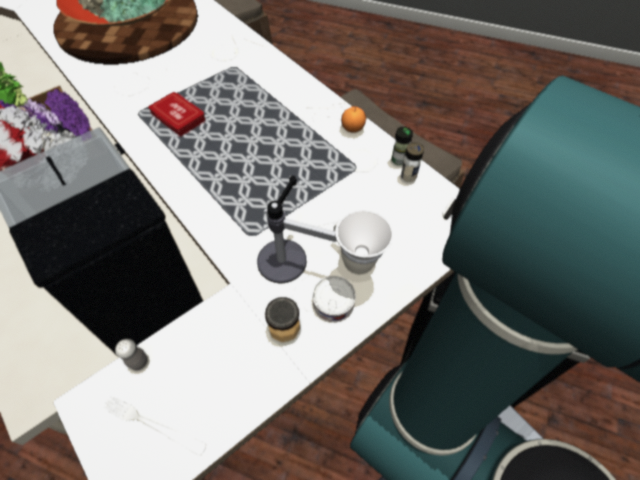

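Top view: jar (245,299), tin (305,308) in the middle, and the mug on the right (368,283) with its handle at (362,258). The dripper (347,305) stands between tin and mug, and the lever runs from the post (292,216) to (336,197). I'll enlarge this area.

Run:
```python
import cv2
a=cv2.imread('pics/top0.png')[182:342,265:400];cv2.imwrite('pics/topc.png',cv2.resize(a,None,fx=3.75,fy=3.75,interpolation=cv2.INTER_CUBIC))
a=cv2.imread('pics/scene0.png')[165:335,250:410];cv2.imwrite('pics/scenec.png',cv2.resize(a,None,fx=3.5,fy=3.5,interpolation=cv2.INTER_CUBIC))
```

```text
(no output)
```

View pics/topc.png

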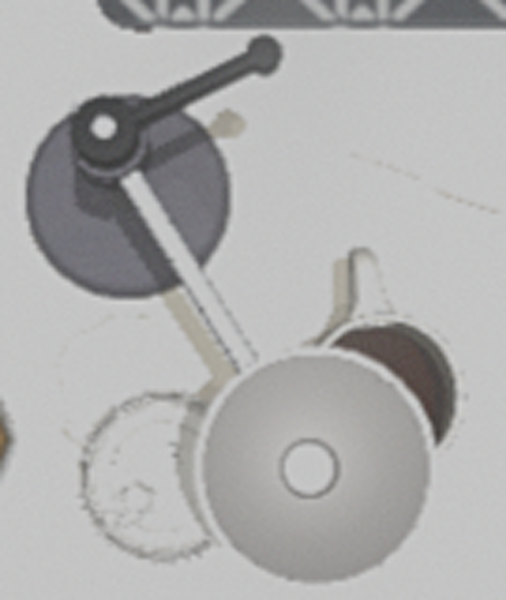

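View pics/scenec.png

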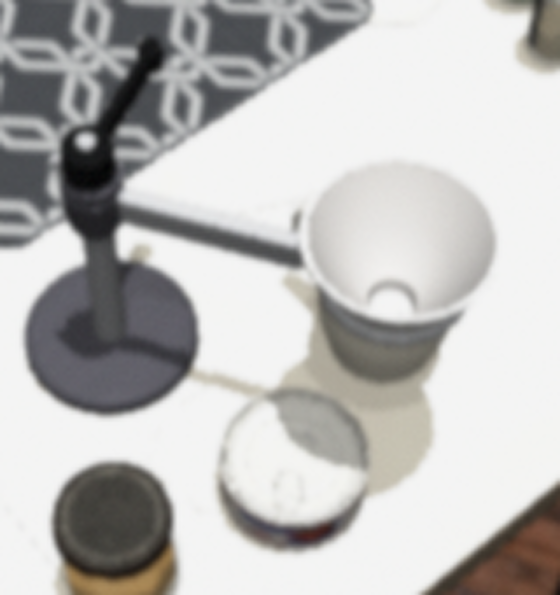

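Readings:
- **Top crop:** foot (128,197), post top (103,127), lever pad (264,54), dripper rim centre (315,465), mug rim arc through (455,390), (437,445), (430,345) and (390,321).
- **Scene crop:** foot (112,333), post top (86,140), lever pad (152,50), rim centre (398,240).

Next I triangulate these and check the heights.

```bash
cat > h.py <<'E'
import numpy as np
from plant import robot, probe_bus, grab_frame, get_calibration, finish_job
from scipy.optimize import least_squares
def ray(n,p,c=None):
    c=c or get_calibration(n);R=np.array(c['R']);o=-R.T@np.array(c['t'])
    return o,R.T@np.linalg.inv(c['camera_matrix'])@[p[0],p[1],1]
def atz(n,p,z,c=None):
    o,d=ray(n,p,c);return o+d*(z-o[2])/d[2]
def tri(rs):
    A=0;b=0
    for o,d in rs:
        d=d/np.linalg.norm(d);P=np.eye(3)-np.outer(d,d);A=A+P;b=b+P@o
    return np.linalg.solve(A,b)
T=lambda u,v:(265+u/3.75,182+v/3.75)
S=lambda u,v:(250+u/3.5,165+v/3.5)
E
python3 - <<'E'
from h import *
np.set_printoptions(precision=4,suppress=True)
for n,t,s,z in [('foot',(128,197),(112,333),.014),('posttop',(103,127),(86,140),.201),('pad',(264,54),(152,50),.195),('rim',(315,465),(398,240),.19)]:
    print(n,tri([ray('top',T(*t)),ray('scene',S(*s))]),atz('top',T(*t),z),atz('scene',S(*s),z))
P=np.array([atz('top',T(*p),.098)[:2] for p in [(455,390),(437,445),(430,345),(390,321),(450,415),(446,365)]])
for r in (.041,None):
    f=(lambda q:np.hypot(*(P-q[:2]).T)-r) if r else (lambda q:np.hypot(*(P-q[:2]).T)-q[2])
    q=least_squares(f,[.29,-.18]+([] if r else [.04]));print(q.x,q.fun*1e3)
print('handle',atz('top',T(362,258),.08))
print('tin',atz('top',T(165,478),.04))
c=get_calibration('wrist');print(c)
E
```

```text
foot [ 0.6021 -0.0148  0.0059] [ 0.6011 -0.0151  0.014 ] [ 0.5975 -0.0126  0.014 ]
posttop [ 0.6027 -0.0146  0.1994] [ 0.6027 -0.0144  0.201 ] [ 0.6012 -0.0143  0.201 ]
pad [ 0.6382 -0.0832  0.1897] [ 0.6376 -0.0825  0.195 ] [ 0.6336 -0.0811  0.195 ]
rim [ 0.462  -0.1083  0.1818] [ 0.4621 -0.1078  0.19  ] [ 0.4581 -0.1041  0.19  ]
[ 0.4937 -0.1353] [ 1.7339 -1.5689 -0.3469 -1.3387 -0.57    0.9261]
[ 0.4957 -0.1406  0.0362] [ 1.039  -0.0104 -0.792   0.2804 -0.5958  0.0788]
handle [ 0.5637 -0.1341  0.08  ]
tin [ 0.455  -0.0397  0.04  ]
{'camera_matrix': array([[331.2501,   0.    , 319.0331],
       [  0.    , 331.2501, 237.958 ],
       [  0.    ,   0.    ,   1.    ]]), 'R': array([[ 0.239 , -0.971 , -0.0018],
       [-0.936 , -0.2309,  0.2658],
       [-0.2585, -0.0619, -0.964 ]]), 't': array([-0.6742, -0.0312,  0.3911])}
```

The geometry agrees with the text: post (0.602,-0.0145), dripper radius 169 mm at world angle 0.58, mug near (0.494,-0.137) at angle about 0.85. I'll move to the right of the mug, shut the fingers and look with the wrist camera.

Units first: shifts go in shares of 0.25 m and turns go in shares of pi rad. So 0.045 m / 0.25 = 0.18, -0.04 m / 0.25 = -0.16.

```bash
echo '[[0.12, -0.08, -0.12, 0, 0, 0, 0], [0.18, -0.16, 0, 0, 0, 0, 0], [0.18, -0.16, 0, 0, 0, 0, 0], [0.18, -0.16, 0, 0, 0, 0, 0], [0.18, -0.16, 0, 0, 0, 0, 0], [0.18, -0.16, 0, 0, 0, 0, 0], [0.18, -0.16, 0, 0, 0, 0, 0], [0.18, -0.16, 0, 0, 0, 0, 0]]' > mv.in && python3 drive.py mv.in; echo '[[0, 0, 0, 0, 0, 0, 0], [0, 0, 0, 0, 0, 0, 0], [0, 0, 0, 0, 0, 0, 0]]' > mv.in && python3 drive.py mv.in
python3 - <<'E'
from h import *
import cv2
s=probe_bus.sense();c=get_calibration('wrist');print(s['tcp_pos'],s['tcp_rot'],s['width'])
np.savez('w1.npz',**c);cv2.imwrite('pics/w1.png',grab_frame('wrist'))
E
```

```text
t: 1.1
tcp_pos: [0.4251, -0.2801, 0.2485]
tcp_rot: [3.142, -0.0, 0.241]
contact_force: [0.5, -0.7, 0.4]
width: 0.0179
gripper_force: 0.0
t: 1.48
tcp_pos: [0.4238, -0.2829, 0.2485]
tcp_rot: [-3.141, 0.0, 0.239]
contact_force: [0.2, -0.4, 0.2]
width: 0.0006
gripper_force: 0.0
[ 0.42384979 -0.28287907  0.24849442] [-3.14148173e+00  3.06549995e-04  2.39252065e-01] 0.000581184510146915
```

View pics/w1.png

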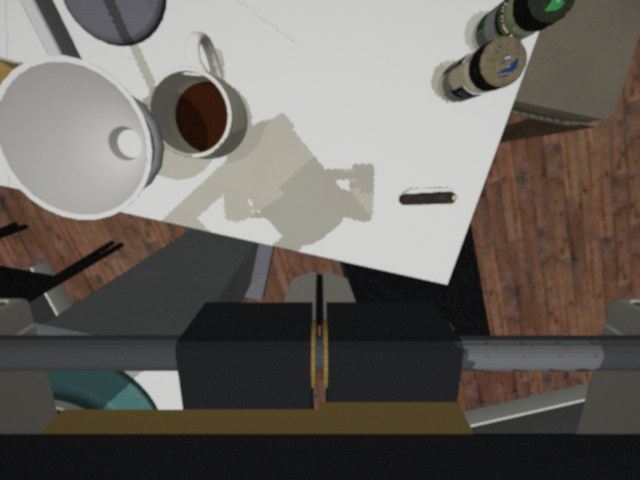

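The wrist view shows the mug's mouth, centred around (192,113), with its handle at (203,50) and the dripper rim to its left. I'll enlarge the rim.

Run:
```python
import cv2
a=cv2.imread('pics/w1.png')[30:170,130:260];cv2.imwrite('pics/w1c.png',cv2.resize(a,None,fx=4,fy=4,interpolation=cv2.INTER_CUBIC))
```

```text
(no output)
```

View pics/w1c.png

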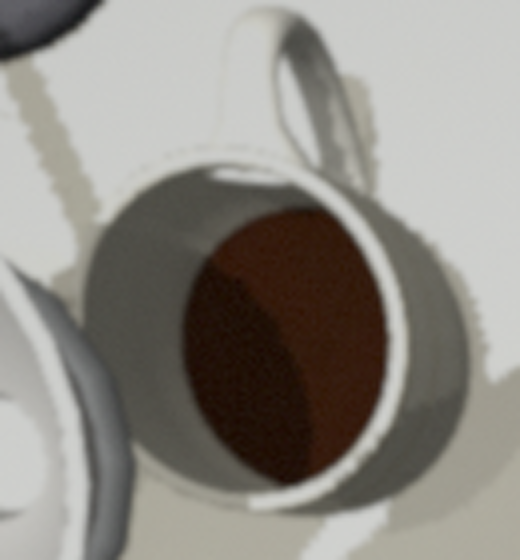

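Outer rim points read from the crop: (409,340), (388,255), (340,188), (290,158), (387,430), (340,482), (285,507), (220,503), (78,310), (110,215). I'll fit the rim circle to these and to the top view together.

Run:
```python
from h import *
np.set_printoptions(precision=4,suppress=True)
c=dict(np.load('w1.npz'))
W=[(130+u/4,30+v/4) for u,v in [(409,340),(388,255),(340,188),(290,158),(387,430),(340,482),(285,507),(220,503),(78,310),(110,215)]]
tp=[T(*p) for p in [(455,390),(437,445),(430,345),(390,321),(450,415),(446,365)]]
def f(q,r=.041,top=True):
    a=[np.hypot(*(atz('wrist',p,q[2],c)[:2]-q[:2]))-r for p in W]
    if top:a+=[np.hypot(*(atz('top',p,q[2])[:2]-q[:2]))-r for p in tp]
    return np.array(a)
q=least_squares(f,[.49,-.137,.098]);print(q.x,q.fun*1e3)
q=least_squares(lambda x:f([*x,.098],top=False),[.49,-.137]);print(q.x,q.fun*1e3)
d=q.x-[.602,-.0145];print(np.hypot(*d),np.arctan2(-d[1],-d[0]))
# dripper outlet in w1 at z .115 (hole) 
print(atz('wrist',(126,143),.115,c))
```

```text
[ 0.4962 -0.1376  0.0743] [-1.4187 -0.874   0.4399  0.5556 -1.6297 -1.2519 -0.2532 -0.332  -1.0362
 -1.4896  2.132  -0.2247 -0.6511 -1.8408  0.191   0.9281]
[ 0.4962 -0.1447] [-2.3862 -2.2866 -1.7043 -2.146  -2.6159 -2.671  -2.3055 -3.0855 -5.6511
 -5.8827]
0.16773016365932192 0.888460737300249
[ 0.4589 -0.101   0.115 ]
```

Run:
```python
from h import *
np.set_printoptions(precision=4,suppress=True)
c=dict(np.load('w1.npz'))
W=[(130+u/4,30+v/4) for u,v in [(409,340),(388,255),(340,188),(290,158),(387,430),(340,482),(285,507),(220,503),(78,310),(110,215)]]
tp=[T(*p) for p in [(455,390),(437,445),(430,345),(390,321),(450,415),(446,365)]]
f=lambda q:np.r_[[np.hypot(*(atz('wrist',p,q[2],c)[:2]-q[:2]))-q[3] for p in W],[np.hypot(*(atz('top',p,q[2])[:2]-q[:2]))-q[3] for p in tp]]
q=least_squares(f,[.49,-.137,.098,.038]);print(q.x,q.fun*1e3)
q=least_squares(lambda x:f([x[0],x[1],.098,x[2]])[:10],[.49,-.137,.038]);print(q.x,q.fun*1e3)
q=least_squares(lambda x:f([x[0],x[1],.098,x[2]]),[.49,-.137,.038]);print(q.x,q.fun*1e3)
d=q.x[:2]-[.602,-.0145];print(np.hypot(*d),np.arctan2(-d[1],-d[0]))
```

```text
[ 0.4962 -0.1392  0.0784  0.0396] [-0.5406 -0.0235  1.2622  1.373  -0.722  -0.3302  0.6671  0.5935 -0.1443
 -0.6205  1.427  -0.4656 -1.0152 -1.3555 -0.4144  0.3091]
[ 0.4965 -0.1465  0.0375] [-0.684  -0.3139  0.8212  0.897  -0.7142 -0.2556  0.7293  0.6695 -0.2778
 -0.8717]
[ 0.4959 -0.1443  0.0363] [ 2.74    2.8915  3.4303  2.9077  2.339   2.0894  2.2736  1.3205 -1.3676
 -1.3655 -2.7572 -2.8333 -3.5623 -0.4532 -4.2411 -3.4117]
0.16762536023605093 0.8856326766438791
```

Mug mouth is about (0.496,-0.143), a target arm angle near 0.88 world, 0.30 rad further than now. I'll fly over to the arm's left side and turn the finger to match.

Converted, -0.046 m / 0.25 = -0.184, -0.045 m / 0.25 = -0.18, -0.165 rad / 3.1416 = -0.0525.

```bash
echo '[[0.124, -0.184, 0, 0, 0, 0, 0], [0.124, -0.184, 0, 0, 0, 0, 0], [0.124, -0.184, 0, 0, 0, 0, 0], [0.124, -0.184, 0, 0, 0, 0, 0], [0.12, -0.18, 0, 0, 0, 0, 0], [0, 0, 0, 0, 0, -0.0525, 0], [0, 0, 0, 0, 0, -0.0525, 0], [0, 0, 0, 0, 0, -0.0509, 0]]' > mv.in && python3 drive.py mv.in; echo '[[0, 0, 0, 0, 0, 0, 0], [0, 0, 0, 0, 0, 0, 0]]' > mv.in && python3 drive.py mv.in
```

```text
t: 2.52
tcp_pos: [0.5194, -0.0237, 0.2485]
tcp_rot: [-3.141, 0.0, 0.735]
contact_force: [0.0, -0.0, 0.5]
width: 0.0009
gripper_force: 0.0
t: 2.78
tcp_pos: [0.5194, -0.0234, 0.2486]
tcp_rot: [-3.142, 0.0, 0.726]
contact_force: [0.5, 0.3, 0.1]
width: 0.0005
gripper_force: 0.0
```

Converted, 0.045 m / 0.25 = 0.18, 0.021 m / 0.25 = 0.084.

```bash
echo '[[0, 0, 0.18, 0, 0, 0, 0], [0, 0, 0.18, 0, 0, 0, 0], [0, 0, 0.084, 0, 0, 0, 0], [0, 0, 0, 0, 0, 0, 0], [0, 0.032, 0, 0, 0, 0, 0], [0, 0.032, 0, 0, 0, 0, 0]]' > mv.in && python3 drive.py mv.in; echo '[[0, 0.02, 0, 0, 0, 0, 0], [0, 0.02, 0, 0, 0, 0, 0], [0, 0, 0, 0, 0, 0, 0]]' > mv.in && python3 drive.py mv.in
```

```text
t: 3.52
tcp_pos: [0.5312, -0.0353, 0.1393]
tcp_rot: [3.14, -0.002, 0.731]
contact_force: [-0.1, 0.4, 0.5]
width: 0.0003
gripper_force: 0.0
t: 3.9
tcp_pos: [0.537, -0.0425, 0.1376]
tcp_rot: [3.141, -0.0, 0.73]
contact_force: [0.2, -0.0, 0.7]
width: 0.0006
gripper_force: 0.0
```

Converted, 0.004 m / 0.25 = 0.016, -0.001 m / 0.25 = -0.004.

```bash
for i in 1 2; do echo '[[-0.004, 0.016, 0, 0, 0, 0, 0]]' > mv.in && python3 drive.py mv.in|grep -E 'tcp_pos|force'; done; echo '[[0, 0, 0, 0, 0, 0, 0]]' > mv.in && python3 drive.py mv.in
python3 - <<'E'
from h import *
import cv2
c=get_calibration('wrist');np.savez('w2.npz',**c);cv2.imwrite('pics/w2.png',grab_frame('wrist'))
a=grab_frame('scene');cv2.imwrite('pics/s2.png',a)
b=cv2.imread('pics/w2.png')
cv2.imwrite('pics/c2.png',np.hstack([cv2.resize(b,(400,300)),cv2.resize(a[140:365,230:530],(400,300))]))
E
```

```text
tcp_pos: [0.5387, -0.0455, 0.1376]
contact_force: [-0.2, 3.7, -0.1]
gripper_force: 1.5
tcp_pos: [0.5407, -0.0494, 0.1376]
contact_force: [0.7, 3.7, -0.3]
gripper_force: 1.5
t: 4.28
tcp_pos: [0.5407, -0.0498, 0.1376]
tcp_rot: [3.141, 0.0, 0.731]
contact_force: [-0.2, 0.3, -1.2]
width: 0.0003
gripper_force: 0.0
```

View pics/c2.png

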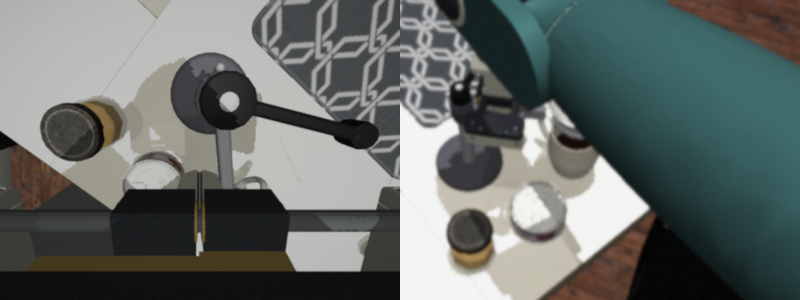

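The left half (wrist) shows the bar running from the post hub down to about (226,175), beside the fingertips. I'll compute the arm angle from the bar's edges, using image code on the row profile.

```bash
cat > ang.py <<'E'
import sys,cv2
from h import *
k=sys.argv[1]
if k=='new':
    c=get_calibration('wrist');im=grab_frame('wrist');cv2.imwrite('pics/last.png',im)
else: c=dict(np.load('w2.npz'));im=cv2.imread('pics/w2.png')
g=cv2.cvtColor(im,cv2.COLOR_BGR2GRAY)
for v in (250,270,285):
    print(v,'x335..',g[v,335:400:2])
    for u in (345,355,365,375):
        p=atz('wrist',(u,v),.162,c)-[.602,-.0145,0];print('  ',u,round(np.arctan2(-p[1],-p[0]),3),round(np.hypot(p[0],p[1]),3))
p=atz('wrist',(229*1.6,101*1.6),.201,c) if k!='new' else 0;print(p)
E
python3 ang.py old
```

```text
250 x335.. [142 143 143 142 142 139  90  65  95 107 114 115 114 114 114 113 111 100
 155 191 192 192 192 192 192 192 192 192 192 192 192 191 192]
   345 0.657 0.04
   355 0.77 0.04
   365 0.882 0.04
   375 0.991 0.041
270 x335.. [143 143 142 142 143 143 138  80  68 100 111 115 114 113 112 114 113 108
 100 154 188 192 191 180 151 143 141 142 143 143 142 142 162]
   345 0.675 0.049
   355 0.768 0.049
   365 0.86 0.05
   375 0.95 0.05
285 x335.. [ 82  83  83  84  83  82  82  74  56  84 105 112 114 114 114 114 113 110
 100 110 139 142 142 142 142 142 138 123 113  98  95 100 102]
   345 0.685 0.057
   355 0.767 0.057
   365 0.848 0.057
   375 0.928 0.058
[ 0.60239761 -0.01381854  0.201     ]
```

The arm is at about 0.83 rad world, and the post cross-check gives (0.6024,-0.0138). It needs about 3 mm more.

Converted, 0.002 m / 0.25 = 0.008, 0.0015 m / 0.25 = 0.006.

```bash
echo '[[0, 0.008, 0, 0, 0, 0, 0], [0, 0.006, 0, 0, 0, 0, 0], [0, 0, 0, 0, 0, 0, 0], [0, 0, 0, 0, 0, 0, 0]]' > mv.in && python3 drive.py mv.in; python3 ang.py new
```

```text
t: 4.88
tcp_pos: [0.543, -0.0521, 0.1377]
tcp_rot: [3.141, -0.0, 0.731]
contact_force: [-0.8, 1.0, 0.3]
width: 0.0007
gripper_force: 0.4
250 x335.. [142 142 142 142 140 100  77 101 111 114 114 113 114 114 114 108 101 167
 191 192 192 192 192 192 191 193 192 191 192 192 192 193 192]
   345 0.738 0.039
   355 0.851 0.04
   365 0.961 0.04
   375 1.066 0.042
270 x335.. [142 142 142 142 144 142 123  73  96 109 114 113 113 113 114 113 109  98
 130 158 157 159 159 156 152 144 142 143 142 142 150 179 191]
   345 0.741 0.049
   355 0.834 0.049
   365 0.925 0.05
   375 1.013 0.051
285 x335.. [ 83  83  83  83  82  81  82  74  67  96 109 115 113 113 113 114 113 109
  98 124 142 143 143 143 141 131 112  96  95  92  91  95  98]
   345 0.742 0.056
   355 0.824 0.057
   365 0.904 0.057
   375 0.983 0.058
0
```

Arm at about 0.887, on target. Back off, lift, and go to the right for a check view.

Converted, -0.06 m / 0.25 = -0.24, -0.01 m / 0.25 = -0.04.

```bash
echo '[[0, -0.032, 0, 0, 0, 0, 0], [0, -0.04, 0, 0, 0, 0, 0], [0, 0, -0.24, 0, 0, 0, 0], [0, 0, -0.24, 0, 0, 0, 0]]' > mv.in && python3 drive.py mv.in | grep tcp_pos; echo '[[-0.192, 0.132, 0, 0, 0, 0, 0], [-0.192, 0.132, 0, 0, 0, 0, 0], [-0.192, 0.132, 0, 0, 0, 0, 0], [-0.192, 0.132, 0, 0, 0, 0, 0], [-0.192, 0.132, 0, 0, 0, 0, 0], [-0.192, 0.132, 0, 0, 0, 0, 0], [0, 0, 0, 0, 0, 0.0541, 0], [0, 0, 0, 0, 0, 0.0541, 0]]' > mv.in && python3 drive.py mv.in|grep tcp; echo '[[0, 0, 0, 0, 0, 0.0477, 0], [0, 0, 0, 0, 0, 0, 0], [0, 0, 0, 0, 0, 0, 0]]' > mv.in && python3 drive.py mv.in
python3 - <<'E'
from h import *
import cv2
c=get_calibration('wrist');np.savez('w3.npz',**c);im=grab_frame('wrist');cv2.imwrite('pics/w3.png',im)
b=grab_frame('top');cv2.imwrite('pics/t3.png',b)
q=lambda z:(lambda x:(x[:2]/x[2]))(c['camera_matrix']@(c['R']@np.array([.496,-.143,z])+c['t']))
u,v=q(.098).astype(int);print(u,v)
x0,y0=max(u-100,0),max(v-75,0);print(x0,y0)
a=im[y0:y0+150,x0:x0+133]
cv2.imwrite('pics/c3.png',np.hstack([cv2.resize(a,(399,450),interpolation=cv2.INTER_CUBIC),cv2.resize(b[192:342,267:400],(399,450),interpolation=cv2.INTER_CUBIC)]))
E
```

```text
tcp_pos: [0.5301, -0.0381, 0.259]
tcp_pos: [0.4482, -0.3784, 0.2575]
tcp_rot: [-3.141, 0.0, 0.384]
t: 6.8
tcp_pos: [0.4487, -0.378, 0.2577]
tcp_rot: [3.141, -0.0, 0.244]
contact_force: [0.2, 0.2, -0.4]
width: 0.0005
gripper_force: 0.0
85 114
0 39
```

View pics/c3.png

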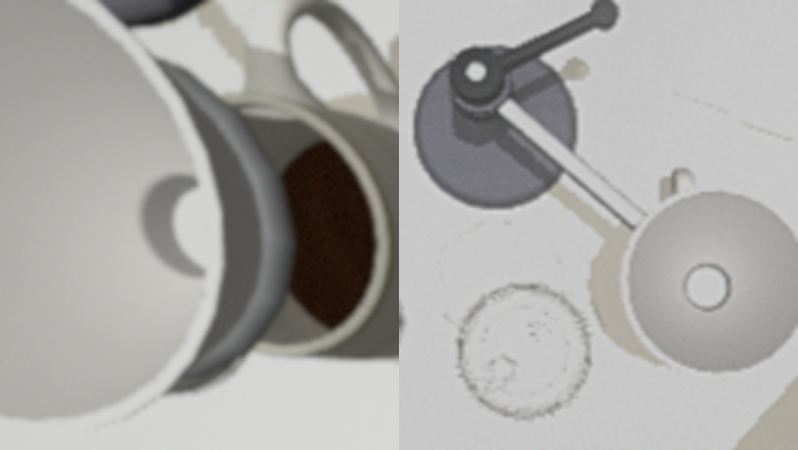

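Left (wrist): the mug's mouth spans rows 97–352 with its right edge at 388, so its centre is about (258,225), full image (86,114). That matches the predicted (85,114). Right (top): dripper rim at about (714,281), full image (372,285.7). Next I compute the dripper's offset and the rows for the lever.

Run:
```python
from h import *
c=dict(np.load('w3.npz'))
print('mug',atz('wrist',(86,114),.098,c))
p=atz('top',(372,285.7),.19);print('rim',p,np.hypot(*(p[:2]-[.602,-.0145])))
s=probe_bus.sense();tgt=np.array([.602,-.076]);d=tgt-s['tcp_pos'][:2];y=s['tcp_rot'][2]
print(d,'dx',d@[np.cos(y),np.sin(y)],'dy',d@[np.sin(y),-np.cos(y)])
```

```text
mug [ 0.49650062 -0.14333152  0.098     ]
rim [ 0.4950099  -0.14375516  0.19      ] 0.1677908794011062
[0.15335268 0.30210996] dx 0.22159868308567704 dy -0.25628401505274234
```

The dripper is within about 2 mm of the mug's centre. Now go to the robot's side of the lever.

Converted, -0.043 m / 0.25 = -0.172, 0.037 m / 0.25 = 0.148, -0.115 rad / 3.1416 = -0.0366.

```bash
echo '[[0.148, -0.172, 0, 0, 0, 0, 0], [0.148, -0.172, 0, 0, 0, 0, 0], [0.148, -0.172, 0, 0, 0, 0, 0], [0.148, -0.172, 0, 0, 0, 0, 0], [0.148, -0.172, 0, 0, 0, 0, 0], [0.148, -0.168, 0, 0, 0, 0, 0], [0, 0, 0, 0, 0, -0.0366, 0], [0, 0, 0, 0, 0, -0.0366, 0]]' > mv.in && python3 drive.py mv.in|grep tcp; echo '[[0, 0, 0, 0, 0, 0, 0], [0, 0, 0, 0, 0, 0, 0]]' > mv.in && python3 drive.py mv.in
```

```text
tcp_pos: [0.6032, -0.0749, 0.2574]
tcp_rot: [-3.141, 0.0, 0.478]
t: 8.15
tcp_pos: [0.6029, -0.0759, 0.2576]
tcp_rot: [-3.142, -0.0, 0.469]
contact_force: [0.2, -0.6, -1.2]
width: 0.0006
gripper_force: 0.0
```

Converted, 0.045 m / 0.25 = 0.18, 0.04 m / 0.25 = 0.16.

```bash
echo '[[0, 0, 0.18, 0, 0, 0, 0], [0, 0, 0.16, 0, 0, 0, 0], [0, 0, 0, 0, 0, 0, 0], [0.024, 0, 0, 0, 0, 0, 0]]' > mv.in && python3 drive.py mv.in|grep -E 'tcp|force'; for i in 1 2 3; do echo '[[0.016, 0, 0, 0, 0, 0, 0]]' > mv.in && python3 drive.py mv.in|grep -E 'tcp_pos|force'; done
```

```text
tcp_pos: [0.6089, -0.0733, 0.1748]
tcp_rot: [3.14, -0.002, 0.47]
contact_force: [0.1, 0.2, 0.0]
gripper_force: 0.0
tcp_pos: [0.613, -0.0712, 0.1748]
contact_force: [-0.4, -0.2, 1.3]
gripper_force: 0.0
tcp_pos: [0.6161, -0.0693, 0.1739]
contact_force: [-2.0, -1.9, 2.0]
gripper_force: 1.2
tcp_pos: [0.6193, -0.0676, 0.1733]
contact_force: [-2.9, -0.6, 2.0]
gripper_force: 1.3
```

Contact at about 2.5 N. Swing the lever round along the arc.

Converted, 0.0083 m / 0.25 = 0.0332, 0.001 m / 0.25 = 0.004, -0.15 rad / 3.1416 = -0.0477.

```bash
echo '[[0.0332, 0.004, 0, 0, 0, -0.0477, 0], [0.0332, 0.004, 0, 0, 0, -0.0477, 0], [0.0332, 0.004, 0, 0, 0, -0.0477, 0], [0.0332, 0.004, 0, 0, 0, -0.0477, 0]]' > mv.in && python3 drive.py mv.in|grep -E 'tcp|force'; for i in 1 2 3; do echo '[[0.0332, 0.004, 0, 0, 0, -0.0477, 0]]' > mv.in && python3 drive.py mv.in|grep -E 'tcp|force'; done
python3 - <<'E'
from h import *
s=probe_bus.sense();d=s['tcp_pos'][:2]-np.array([.602,-.0145]);y=s['tcp_rot'][2]
print(y,'x',d@[np.cos(y),np.sin(y)],'y',d@[np.sin(y),-np.cos(y)])
E
```

```text
tcp_pos: [0.6468, -0.0496, 0.1727]
tcp_rot: [-3.141, 0.0, 1.076]
contact_force: [-2.8, -1.4, 0.7]
gripper_force: 1.3
tcp_pos: [0.6517, -0.0428, 0.1727]
tcp_rot: [-3.141, 0.0, 1.226]
contact_force: [-2.3, -2.5, -0.4]
gripper_force: 1.3
tcp_pos: [0.6554, -0.0354, 0.1727]
tcp_rot: [-3.141, 0.0, 1.376]
contact_force: [-2.2, -2.8, 0.6]
gripper_force: 1.3
tcp_pos: [0.6581, -0.0274, 0.1727]
tcp_rot: [-3.141, 0.0, 1.525]
contact_force: [-2.6, -2.2, -0.0]
gripper_force: 1.2
1.5254954800081202 x -0.010371084943941896 y 0.056602911885372746
```

Converted, 0.0045 m / 0.25 = 0.018, 0.0005 m / 0.25 = 0.002, -0.08 rad / 3.1416 = -0.0255.

```bash
for i in 1 2 3 4 5 6; do echo '[[0.018, 0.002, 0, 0, 0, -0.0255, 0]]' > mv.in && python3 drive.py mv.in|grep -E 'tcp|contact'
python3 - <<'E'
from plant import robot, probe_bus, grab_frame, get_calibration, finish_job
import numpy as np
f=np.hypot(*probe_bus.sense()['contact_force'][:2]);print(f)
raise SystemExit(f>8)
E
[ $? = 1 ] && break; done
```

```text
tcp_pos: [0.6589, -0.0228, 0.1727]
tcp_rot: [-3.142, 0.0, 1.605]
contact_force: [-0.5, -2.5, -0.2]
2.591997211522287False
```

Converted, 0.0045 m / 0.25 = 0.018, 0.0005 m / 0.25 = 0.002, -0.08 rad / 3.1416 = -0.0255.

```bash
for i in 1 2; do echo '[[0.018, 0.002, 0, 0, 0, -0.0255, 0]]' > mv.in && python3 drive.py mv.in|grep -E 'tcp|contact'; done
```

```text
tcp_pos: [0.6593, -0.0185, 0.1727]
tcp_rot: [3.141, 0.0, 1.683]
contact_force: [2.2, -9.6, -1.2]
tcp_pos: [0.6598, -0.0169, 0.1728]
tcp_rot: [3.141, 0.006, 1.762]
contact_force: [7.4, -37.4, -2.2]
```

Converted, 0.003 m / 0.25 = 0.012, -0.05 rad / 3.1416 = -0.0159.

```bash
echo '[[0.012, 0, 0, 0, 0, -0.0159, 0]]' > mv.in && python3 drive.py mv.in|grep -E 'tcp|contact'
```

```text
tcp_pos: [0.6598, -0.0165, 0.173]
tcp_rot: [3.141, 0.011, 1.809]
contact_force: [16.8, -53.3, -5.4]
```

The stop is reached, with the force rising to 53 N. Back off, lift clear, and move away for a check.

Converted, -0.045 m / 0.25 = -0.18, -0.012 m / 0.25 = -0.048.

```bash
echo '[[-0.032, 0, 0, 0, 0, 0, 0], [-0.048, 0, 0, 0, 0, 0, 0], [0, 0, 0, 0, 0, 0, 0], [0, 0, -0.18, 0, 0, 0, 0], [0, 0, -0.18, 0, 0, 0, 0]]' > mv.in && python3 drive.py mv.in|grep -E 'tcp|contact'; echo '[[-0.24, 0, 0, 0, 0, 0, 0], [-0.24, 0, 0, 0, 0, 0, 0], [-0.24, 0, 0, 0, 0, 0, 0], [-0.24, 0, 0, 0, 0, 0, 0], [-0.24, 0, 0, 0, 0, 0, 0], [0, 0, 0, 0, 0, 0, 0], [0, 0, 0, 0, 0, 0, 0]]' > mv.in && python3 drive.py mv.in
python3 - <<'E'
from h import *
import cv2
b=grab_frame('top');cv2.imwrite('pics/t4.png',b)
cv2.imwrite('pics/c4.png',cv2.resize(b[152:342,225:415],(570,570),interpolation=cv2.INTER_CUBIC))
E
```

```text
tcp_pos: [0.663, -0.0299, 0.2635]
tcp_rot: [-3.141, -0.001, 1.811]
contact_force: [0.9, -0.8, 0.3]
t: 11.9
tcp_pos: [0.7346, -0.3213, 0.2623]
tcp_rot: [-3.141, -0.001, 1.811]
contact_force: [0.3, -0.0, -0.0]
width: 0.0004
gripper_force: 0.0
```

View pics/c4.png

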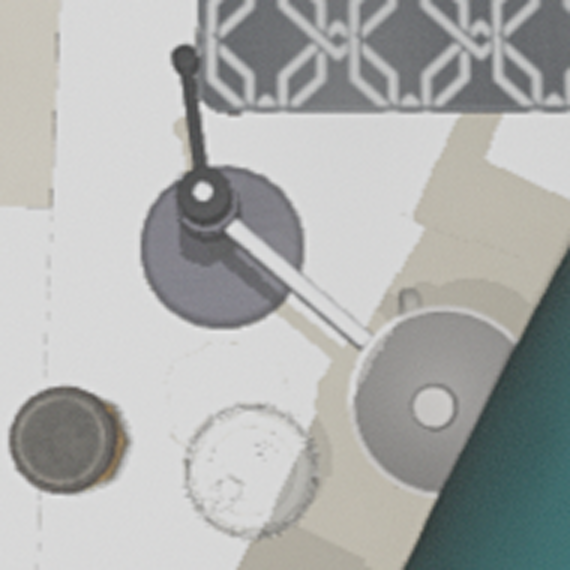

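The lever now points ahead, its pad at (185,58), at the stop. The dripper rim is at about (444,400), full image (373,285), unchanged. Jar and tin have not moved. Handing in.

```bash
python3 -c "
from plant import robot, probe_bus, grab_frame, get_calibration, finish_job
print(finish_job())"
```

```text
the job is handed in; nothing more can be done
None
```

The job is handed in at about 12 s of the 51 s allowed: the dripper is about 2 mm from the mug's centre by my measurement, the clamp lever is at its stop, and jar, tin and mug were never touched; the hand-in returned no verdict.

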